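# Menu board in its caddy, spring clip held open round its edge

## Task

Set the small slate menu board into the coffee caddy: its wooden foot goes flat and square, fully home, in the rectangular pocket; lower it in rather than dropping it, and let go of it. Then pick up the steel spring clip by its two tails, squeeze it wide open and bring it round one of the board's upright side edges, the edge well inside the jaws, one jaw in front of the panel and one behind, clear of the panel on both sides. Finish holding it there, still squeezed open and in the air, so that I can slip the new bean card in; do not let go, and leave the other things on the worktop where they are.

Things in the scene. Friction and masses are not known exactly. Their poses are not given: they have to be found in the camera images.
- menu_board: Small loose menu board, 0.3 kg: dark slate panel 8 mm thick, 116 wide, 105 high, upright on the middle of a pale wooden foot 44 x 90 x 18 mm, lower edge bevelled 2.5 mm; 123 mm high in all. Origin: centre of the foot's underside. x normal to the panel (chalk cup on the -x face), y along its width, z up; goes in either way round. Grip across the panel's top edge from above.
- board_edge_left (a point): Middle of the board's upright side edge at its y = +58 mm, 70 mm above the foot's underside, on the panel's mid-plane.
- board_edge_right (a point): The same on the other upright side edge, at the board's y = -58 mm.
- caddy: Heavy wooden caddy that does not move: 162 mm (x) by 232 mm (y), 28 mm high, dark frame 30 mm high. Origin: centre of its underside, on the worktop. It has a rectangular pocket (caddy_pocket) and, at y = -66 mm, two round wells with a tamper (x = +36 mm) and a black leveller (x = -36 mm) in them.
- caddy_pocket (a point): Centre of the floor of the caddy's rectangular pocket, at the caddy's y = +45 mm, 14 mm above the worktop. The pocket is 48 mm (caddy x) by 94 mm (caddy y), 2 mm wider than the board's foot on each side, 14 mm deep; the foot's long side lies along the caddy's y. Seated, the board's origin is at this point.
- clip: Dark steel spring clip, 65 g, loose, on its side: 28 mm high, 88 mm long. Origin: on the hinge axis, at the underside. z the hinge axis (up), +x along the jaws (46 mm), -x along the tails (42 mm). The frame belongs to the +y lever and turns half the opening when squeezed. Shut, the tails splay 18 degrees each, 14 mm over their outsides at the hinge, 35 at 25 mm behind it, 46 at their ends.
- clip_lever (a joint): Opening angle between the clip's levers, rad: 0 shut, 0.64 at the stop. Squeezing the tails (from above, across y, about 26 mm behind the hinge) opens the jaws: 4 N at first, about 13 N at the stop; harder does no harm. At the stop the tails are parallel, 18 mm over their outsides. Jaw tips 1 mm apart at 0, 15 mm at 0.32, 29 mm at 0.64; inner faces 5 mm apart at the hinge.
- clip_tip_a (a point): Inner face of the tip of the clip's +y jaw, 43.5 mm from the hinge, at mid-height of the clip as it lies (14 mm).
- clip_tip_b (a point): The same on the clip's -y jaw.
- tamper: Bystander: coffee tamper, 58 mm wide, 90 mm tall, in the caddy's far round well. Origin: centre of its underside.
- leveller: Bystander: black round coffee leveller, 61 mm wide, 35 mm tall, in the caddy's near round well. Origin: centre of its underside.
- kitchen_timer: Bystander: round kitchen timer, 62 mm wide, 48 mm tall, at the back left. Origin: centre of its underside.
- needle_tool: Bystander: needle stirring tool on a round wooden stand, 36 mm wide, 96 mm tall, at the back left. Origin: centre of its underside.
- grounds_brush: Bystander: wooden counter brush, 162 mm long, 24 mm high, to the right of the caddy. Origin: underside.
Not all that is in view belongs to the job. Leave any yellow look-alike of the clip alone.

How it is judged:
By the outcome, as a careful person would: the job done as asked, in the order asked, and still so for the second after the job is handed in, while the arm keeps its last pose, push and grip.
It also fails if it takes over 58 s, if anything falls off the work surface, if the arm or the gripper's body presses on something with over 40 N, if the wrist force passes 120 N, or if a joint passes its speed limit or range.

## Robot

A 7-joint arm with a two-finger parallel gripper is mounted at the origin on a cart in front of the work surface, level with it; the furniture and walls round the work are solid. World frame = base frame: x ahead of the robot, y to its left, z up, the work surface at z = 0. Lengths are in mm, angles in rad, forces in N, time in s.
With the tool pointing down it reaches from about 400 to 850 mm from the base axis. Payload 6.9 kg.
Tool frame: the origin (TCP) lies at the very end of the fingers, on their centre line; the grasp point (between the pads) lies 19 mm behind it (pinch_z is the distance from the TCP to the grasp point, in mm); z points along the fingers, y is the line along which they close (so a half turn about z gives the same grasp; the last joint's range is limited). The gripper opens to 85 mm and grips with 20 to 120 N. Pads are 22 mm wide; open, the fingers measure 114 mm over their backs; the gripper's body (76 mm by 85 mm) begins 54 mm behind the grasp point. The pads swing forward as they close: fully open they stand 13 mm farther back than shut.
Start: joints at [1.321, 0.507, -0.238, 1.5, 0.126, 1.149, -0.155], TCP at [217.683, -585.854, 231.275] pointing down, gripper open.
Joint ranges: [-3.08, 3.08], [-0.24, 2.05], [-1.43, 1.35], [0, 2.5], [-1.52, 4.66], [0.17, 1.96], [-2.89, 2.89]. Speed limits (rad/s): [2.39, 2.39, 3.14, 3.14, 3.14, 3.14, 3.14].

## Interface

Orientations are given as [roll, pitch, yaw] about the fixed x, y, z axes, in that order (R = Rz(yaw) Ry(pitch) Rx(roll)).
In Python, from plant import * gives the robot as it stands.
- The arm moves only by the tool carry_out, never from a script. Its argument "deltas" is a list of rows, each a list of 3 entries, a list of its own where there are three numbers: the turn, a rotation vector about the tool's x, y, z in rad, then the shift along the tool's x, y, z in m, then the opening, from 0 (shut) to 1 (fully open). A call has 1 to 12 rows; each row is the pose to reach, as a shift and turn from the pose commanded when the call began, along the tool's axes at that moment; what a row does not reach only later rows make up. A row lasts 1/10 s, in which the tool goes at most 50 mm and 8.59 degrees, less where a joint would pass 70% of its speed; a pose out of reach is approached as far as the arm can. A call with a gripper value outside its range is refused whole. The fingers move at their own pace and stop on an object; "squeeze" is the grip in N (left out, the last holds). Time passes only in rows, so rows that repeat a pose let the fingers close. It gives the time, the measured TCP pose, the force, the opening and the grip force at its end, in the units of the state.
- read_state(): the state, without advancing time (a new reading comes with each control period).
- read_camera(name): name is "scene" or "top" or "wrist"; returns the picture (480x640x3 uint8, red, green, blue); there is no depth.
- calibration(name): a dict with "fov_y" (degrees; the focal length in pixels is half the picture's height over the tangent of half this angle, whatever the lens; pixels are square), "cx", "cy" (the principal point, pixels), "extrinsics" (4x4, takes a point from camera to world coordinates); the wrist camera has in their place "T_tool_cam" (4x4, takes a point from camera to tool coordinates, whose origin is the TCP and whose axes are the flange's). Camera axes: x right, y down, z forward; pixel columns grow to the right and rows downward; lengths in mm; the calibration is good to about 2 mm. A picture is of the moment at which its call begins: read the wrist's pose just before it. calibration takes no time and is no camera call.
- sign_off(): hands the job in; it is judged then, once.
The state is a dict: "time_s": time; "qpos": joint angles; "qd": joint speeds; "tau": joint torques, N m; "tcp_pos": TCP position; "orientation": TCP orientation; "wrist_force": force on the tool from outside, world axes, zero at the start; "ft_torque": the same for the moment, N m; "width": finger opening in mm; "grasp_force": force on a finger pad.
Only numpy, scipy, OpenCV 4.12 (cv2) and the standard library are available. Lean on these libraries where they do the work, as an engineer would, in place of code of your own. Each camera call takes 0.05 s, during which the arm holds its last target. There are 200 camera calls.

## Working session

There is one attempt and no reset: what is moved stays moved. The work goes in short steps, Python scripts to look and compute and a tool call to move; the robot and the scene stay as the last step left them, time stands still between calls to the robot, and variables do not carry over. Pictures are saved under pics/ and viewed, at most 10 in all, crops included, and the job is handed in when it is done.

Besides the shell and the picture viewer there is one more tool, called as a command line: name --argument value ..., lists and objects as JSON in quotes. carry_out: Moves the arm, as the interface text tells. Its arguments: {"type":"object","properties":{"deltas":{"type":"array"},"squeeze":{"type":"number"}},"required":["deltas"]}

```bash
ls; mkdir -p pics; python3 - <<'E'
from plant import *
import cv2,numpy as np
print(read_state())
for n in("scene","top","wrist"):
    c=calibration(n);print(n,{k:np.round(v,4).tolist() for k,v in c.items()})
    cv2.imwrite(f"pics/{n}0.png",read_camera(n)[:,:,::-1])
E
```

```text
pics
{'time_s': 0.0, 'qpos': array([ 1.3204703 ,  0.50831542, -0.23753376,  1.50105932,  0.12572313,
        1.14888124, -0.15479686]), 'qd': array([-0.00154416, -0.00042455,  0.0022118 , -0.00077084,  0.00096347,
        0.00090908, -0.00128438]), 'tau': array([ 8.72993070e-06, -6.20581627e+01, -2.18618877e+00, -2.49656886e+01,
        1.28944265e-02,  1.18757458e-02,  5.03308883e-06]), 'tcp_pos': array([ 217.49491979, -585.44826651,  230.46925442]), 'orientation': array([-3.13992162e+00,  4.21601969e-05,  3.55855417e-01]), 'wrist_force': array([0.0012452 , 0.32234375, 0.00890335]), 'ft_torque': array([-0.01399259,  0.009387  ,  0.04307881]), 'grasp_force': 0.0, 'width': 85.24741580872103}
scene {'fov_y': 46.8732, 'cx': 320.9848, 'cy': 247.3974, 'extrinsics': [[-0.7566, -0.2971, 0.5825, -288.1749], [-0.6539, 0.3355, -0.6781, 1079.051], [0.006, -0.894, -0.4481, 713.6398], [0.0, 0.0, 0.0, 1.0]]}
top {'fov_y': 47.2916, 'cx': 312.4185, 'cy': 239.9821, 'extrinsics': [[-0.0678, -0.9778, 0.1983, 243.5723], [-0.9977, 0.0663, -0.0142, 123.8899], [0.0007, -0.1988, -0.98, 1474.6283], [0.0, 0.0, 0.0, 1.0]]}
wrist {'fov_y': 67.5896, 'cx': 317.7759, 'cy': 239.1516, 'T_tool_cam': [[0.0003, -0.9654, -0.2609, 64.5657], [1.0, 0.0002, 0.0006, -0.3588], [-0.0005, -0.2609, 0.9654, -142.0053], [0.0, 0.0, 0.0, 1.0]]}
```

View pics/top0.png

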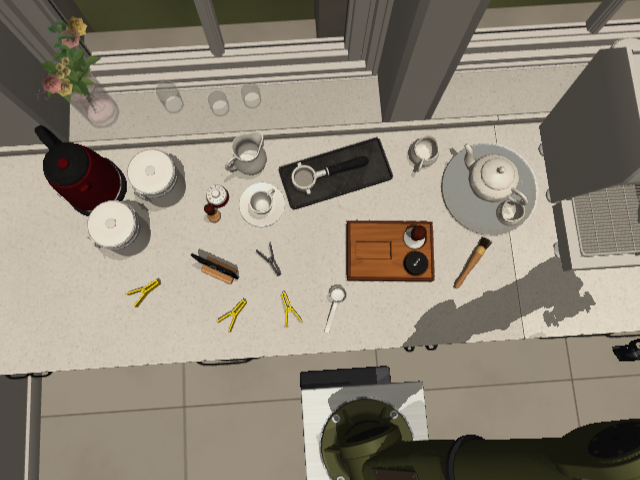

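View pics/scene0.png

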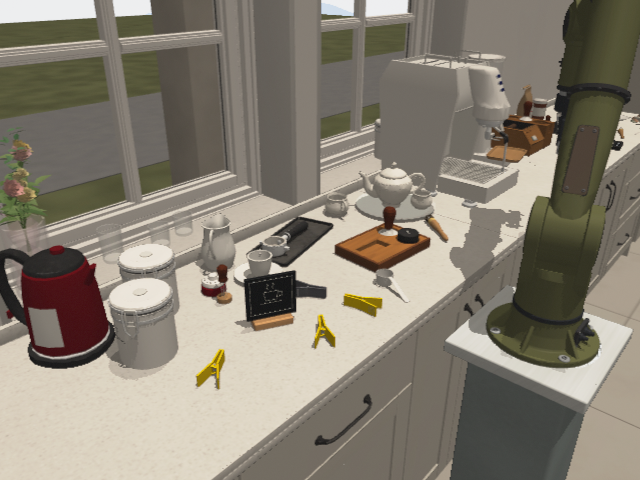

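The top view shows the board at about (215,266), the dark clip at (269,259) and the caddy centred at (390,251) with its pocket at (374,250). The yellow clips are decoys. Next I'll convert these to rough positions.

```bash
cat > h.py <<'E'
from plant import *
import cv2,numpy as np
from scipy.spatial.transform import Rotation as R
def cam(n,st=None):
    c=calibration(n); f=240/np.tan(np.radians(c["fov_y"]/2))
    K=np.array([[f,0,c["cx"]],[0,f,c["cy"]],[0,0,1.]])
    if n!="wrist": T=np.array(c["extrinsics"])
    else:
        W=np.eye(4);W[:3,:3]=R.from_euler("xyz",st["orientation"]).as_matrix();W[:3,3]=st["tcp_pos"]
        T=W@np.array(c["T_tool_cam"])
    return K,T
def ray(KT,uv):
    K,T=KT; uv=np.atleast_2d(uv); d=np.c_[uv,np.ones(len(uv))]@np.linalg.inv(K).T@T[:3,:3].T
    return T[:3,3],d
def plane(KT,uv,z):
    o,d=ray(KT,uv); return o+d*((z-o[2])/d[:,2])[:,None]
def proj(KT,P):
    K,T=KT; p=(np.atleast_2d(P)-T[:3,3])@T[:3,:3]@K.T; return p[:,:2]/p[:,2:]
def tri(obs): # [(KT,uv),...]
    A=np.zeros((3,3));b=np.zeros(3)
    for KT,uv in obs:
        o,d=ray(KT,uv);d=d[0]/np.linalg.norm(d[0]);M=np.eye(3)-np.outer(d,d);A+=M;b+=M@o
    return np.linalg.solve(A,b)
def snap(name):
    s=read_state();im=read_camera("wrist");cv2.imwrite(f"pics/{name}.png",im[:,:,::-1])
    np.savez(f"pics/{name}.npz",im=im,tcp_pos=s["tcp_pos"],orientation=s["orientation"]);return s,im
def todelta(s,pos,rpy):
    Rt=R.from_euler("xyz",s["orientation"]); D=Rt.inv()
    return (D*R.from_euler("xyz",rpy)).as_rotvec().round(4),(D.apply(np.array(pos)-s["tcp_pos"])/1000).round(4)
E
python3 - <<'E'
from h import *
t=cam("top");
print(plane(t,[[215,266],[269,259],[258,247],[279,273],[390,251],[374,250]],10).round(0))
print(todelta(read_state(),[500,100,400],[np.pi,0,0]))
im=cv2.imread("pics/top0.png")
cv2.imwrite("pics/top0c.png",cv2.resize(im[225:300,180:300],None,fx=6,fy=6,interpolation=cv2.INTER_CUBIC))
E
```

```text
[[ 486.  370.   10.]
 [ 495.  224.   10.]
 [ 531.  252.   10.]
 [ 455.  199.   10.]
 [ 495. -105.   10.]
 [ 501.  -62.   10.]]
(array([-1.300e-03,  2.000e-04,  3.558e-01]), array([ 0.5036, -0.5444, -0.1687]))
```

View pics/top0c.png

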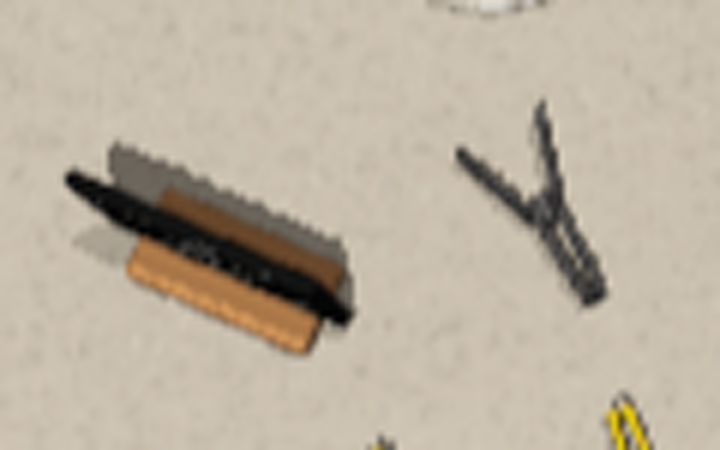

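The crop shows the dark clip with its hinge near full-image (271,260), tails pointing up-left and jaws pointing down-right. The board stands at about (215,266), with its width running roughly left to right. I'll fly over the caddy with the wrist camera.

carry_out --deltas '[[[0,0,0.356],[0.471,-0.342,-0.07],1],[[0,0,0.356],[0.471,-0.342,-0.07],1],[[0,0,0.356],[0.471,-0.342,-0.07],1],[[0,0,0.356],[0.471,-0.342,-0.07],1],[[0,0,0.356],[0.471,-0.342,-0.07],1],[[0,0,0.356],[0.471,-0.342,-0.07],1],[[0,0,0.356],[0.471,-0.342,-0.07],1],[[0,0,0.356],[0.471,-0.342,-0.07],1],[[0,0,0.356],[0.471,-0.342,-0.07],1],[[0,0,0.356],[0.471,-0.342,-0.07],1],[[0,0,0.356],[0.471,-0.342,-0.07],1],[[0,0,0.356],[0.471,-0.342,-0.07],1]]'

```text
time_s: 1.35
tcp_pos: [541.4, -97.6, 301.6]
orientation: [-3.14, -0.001, 0.003]
wrist_force: [0.6, -0.2, 0.5]
width: 85.4
grasp_force: 0.0
```

```bash
python3 - <<'E'
from h import *
s,_=snap("w1"); print(s["tcp_pos"],s["orientation"])
E
```

```text
[541.36104181 -97.60310754 301.62833907] [-3.14047557e+00 -6.46654538e-04  2.61540911e-03]
```

carry_out --deltas '[[[0,0,0],[0,-0.05,0],1],[[0,0,0],[0,-0.1,0],1],[[0,0,0],[0,-0.1,0],1],[[0,0,0],[0,-0.1,0],1],[[0,0,0],[0,-0.1,0],1]]'

```text
time_s: 1.9
tcp_pos: [540.0, -2.7, 301.0]
orientation: [3.141, 0.001, -0.002]
wrist_force: [-0.7, -0.2, -0.8]
width: 85.5
grasp_force: 0.0
```

```bash
python3 - <<'E'
from h import *
s,_=snap("w2"); print(s["tcp_pos"],s["orientation"])
E
```

```text
[539.98438501  -2.71246589 301.03713667] [ 3.14062557e+00  5.14350622e-04 -1.72156158e-03]
```

carry_out --deltas '[[[0,0,0],[0,-0.05,0],1],[[0,0,0],[0,-0.1,0],1],[[0,0,0],[0,-0.15,0],1],[[0,0,0],[0,-0.2,0],1],[[0,0,0],[0,-0.23,0],1],[[0,0,0],[0,-0.23,0],1],[[0,0,0],[0,-0.23,0],1],[[0,0,0],[0,-0.23,0],1]]'

```text
time_s: 2.75
tcp_pos: [540.9, 226.3, 301.1]
orientation: [3.14, 0.0, -0.004]
wrist_force: [-0.1, -0.6, -1.1]
width: 85.4
grasp_force: 0.0
```

```bash
python3 - <<'E'
from h import *
s,_=snap("w3"); print(s["tcp_pos"],s["orientation"])
E
```

```text
[540.93973401 226.25373372 301.08691013] [ 3.14020433e+00  3.41081517e-05 -3.65223122e-03]
```

carry_out --deltas '[[[0,0,0],[0,-0.05,0],1],[[0,0,0],[0,-0.1,0],1],[[0,0,0],[0,-0.1,0],1],[[0,0,0],[0,-0.1,0],1],[[0,0,0],[0,-0.1,0],1]]'

```text
time_s: 3.3
tcp_pos: [541.1, 326.5, 301.2]
orientation: [3.14, -0.0, -0.003]
wrist_force: [0.2, 0.4, 0.7]
width: 85.2
grasp_force: 0.0
```

```bash
python3 - <<'E'
from h import *
s,_=snap("w4"); print(s["tcp_pos"],s["orientation"])
a=[cv2.imread(f"pics/w{i}.png") for i in (1,2,3,4)]
m=np.vstack([np.hstack(a[:2]),np.hstack(a[2:])]); cv2.imwrite("pics/m.png",cv2.resize(m,(800,600),interpolation=cv2.INTER_AREA))
E
```

```text
[541.12806659 326.52965797 301.23004446] [ 3.14018801e+00 -4.26773922e-04 -3.13014559e-03]
```

View pics/m.png

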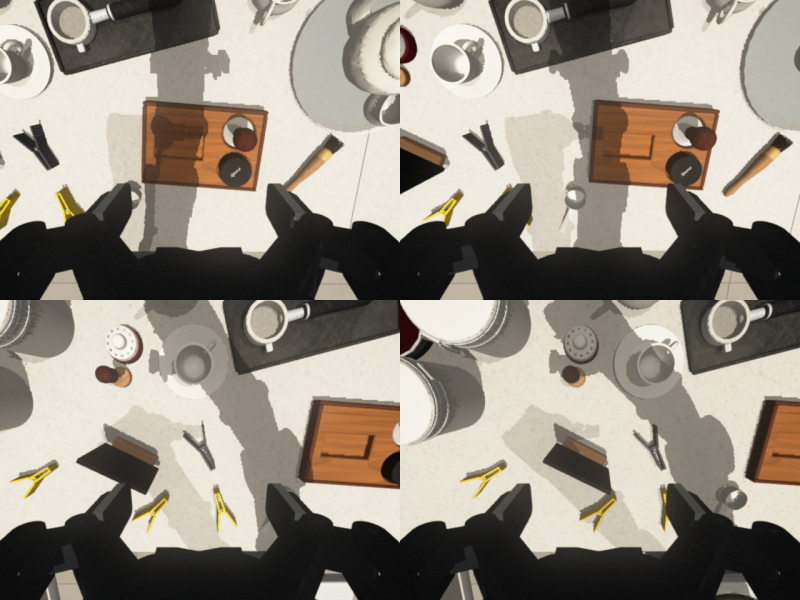

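The montage (half-size w1 and w2 on top, w3 and w4 below) shows:
- **Caddy:** corners at w1 montage (145,101), (267,110), (255,190) and (140,182).
- **Board:** dark panel quad in w3 around (77–158, 443–492). Its top edge is the lower one, because the camera looks from the far side.
- **Clip:** at w3 (183–215, 424–470), tails up.

Next I'll extract the corners and triangulate them.

```bash
cat >> h.py <<'E'
def load(n):
    d=np.load(f"pics/{n}.npz");return d["im"],cam("wrist",d)
def blob(m,seed=None):
    n,l,st,c=cv2.connectedComponentsWithStats(m.astype(np.uint8)); 
    k=1+np.argmax(st[1:,4]) if seed is None else l[seed[1],seed[0]]
    return (l==k).astype(np.uint8)
def quad(b,hull=True):
    c=max(cv2.findContours(b,cv2.RETR_EXTERNAL,cv2.CHAIN_APPROX_NONE)[0],key=cv2.contourArea)
    h=cv2.convexHull(c)
    return cv2.approxPolyN(h,4,ensure_convex=True).reshape(-1,2).astype(float),h.reshape(-1,2)
E
python3 - <<'E'
from h import *
for n,x0,y0,x1,y1 in(("w1",190,120,460,340),("w2",290,120,530,340)):
    im,KT=load(n); hsv=cv2.cvtColor(im,cv2.COLOR_RGB2HSV).astype(int)
    m=((hsv[...,1]>110)&(hsv[...,2]>30)&((hsv[...,0]<22)|(hsv[...,0]>170)));r=np.zeros_like(m);r[y0:y1,x0:x1]=1
    b=cv2.morphologyEx((m&r).astype(np.uint8),cv2.MORPH_CLOSE,np.ones((5,5)));b=blob(b)
    q,_=quad(b);print(n,"caddy",q.tolist());print(plane(KT,q,30).round(1).tolist())
for n in("w3","w4"):
    im,KT=load(n);g=im.max(2)
    m=g<60; sd=(190,432-0) if n=="w3" else None
    r=np.zeros_like(m)
    x0,y0,x1,y1=(110,215,265,312) if n=="w3" else (220,215,352,312)
    r[y0:y1,x0:x1]=1
    b=blob(m&r);q,h=quad(b);print(n,"board",b.sum(),q.tolist());print(plane(KT,q,123).round(1).tolist())
    x0,y0,x1,y1=(280,185,360,285) if n=="w3" else (360,185,450,285)
    c=im[y0:y1,x0:x1];cv2.imwrite(f"pics/clip_{n}.png",cv2.resize(c[:,:,::-1],None,fx=5,fy=5))
    print("clip px",np.percentile(c.max(2),[1,5,10,20,40]))
E
python3 -c "
import cv2,numpy as np
a=[cv2.imread(f'pics/clip_{n}.png') for n in('w3','w4')]
b=cv2.imread('pics/w1.png')[150:320,200:450]
cv2.imwrite('pics/m2.png',cv2.resize(np.hstack([cv2.resize(x,(400,500*400//x.shape[1]*1)) if 0 else x[:500,:400] for x in a]),(800,500)))"
```

```text
w1 caddy [[429.0, 177.0], [408.0, 305.0], [227.0, 291.0], [229.0, 162.0]]
[[568.2, -224.5, 30.0], [409.0, -211.4, 30.0], [427.2, 14.9, 30.0], [584.3, 2.7, 30.0]]
w2 caddy [[517.0, 177.0], [483.0, 303.0], [302.0, 291.0], [312.0, 160.0]]
[[565.8, -230.6, 30.0], [409.4, -210.4, 30.0], [426.1, 16.4, 30.0], [585.1, 3.1, 30.0]]
w3 board 5304 [[253.0, 269.0], [219.0, 337.0], [121.0, 256.0], [169.0, 229.0]]
[[490.0, 287.1, 123.0], [418.3, 324.6, 123.0], [503.4, 409.9, 123.0], [529.2, 362.1, 123.0]]
clip px [ 81. 106. 125. 212. 235.]
w4 board 3498 [[332.0, 270.0], [337.0, 312.0], [228.0, 257.0], [252.0, 228.0]]
[[488.9, 312.6, 123.0], [445.3, 307.4, 123.0], [502.2, 410.2, 123.0], [530.0, 386.3, 123.0]]
clip px [ 65.  94. 127. 137. 141.]
```

View pics/m2.png

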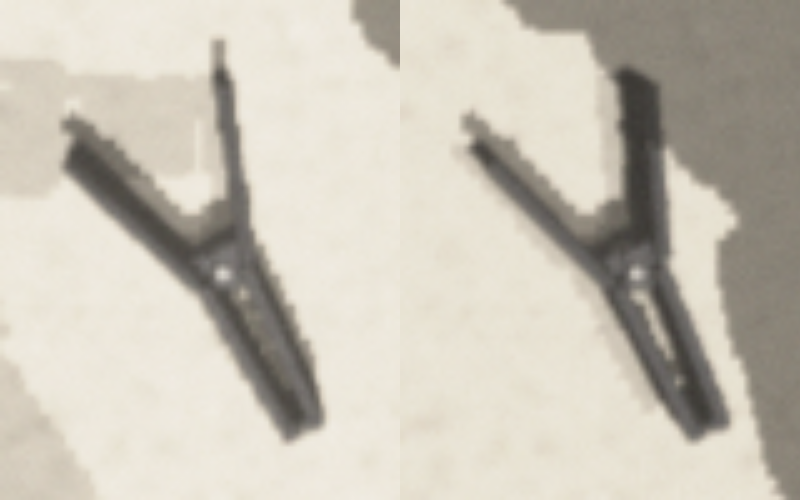

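The crops (5x) show the clip's bright hinge pin at w3 (324.6,239.6) and w4 (407.4,239.6), and the jaw-tip tops at w3 (341,270.6) and w4 (422,271). I'll triangulate these and fly over the pocket for a closer look.

carry_out --deltas '[[[0,0,-0.15],[-0.004,0.04,0],1],[[0,0,-0.3],[-0.008,0.08,0.01],1],[[0,0,-0.45],[-0.015,0.12,0.03],1],[[0,0,-0.6],[-0.02,0.16,0.05],1],[[0,0,-0.75],[-0.025,0.2,0.07],1],[[0,0,-0.9],[-0.03,0.24,0.09],1],[[0,0,-1.05],[-0.035,0.28,0.11],1],[[0,0,-1.2],[-0.04,0.32,0.12],1],[[0,0,-1.35],[-0.041,0.36,0.131],1],[[0,0,-1.49],[-0.041,0.386,0.131],1],[[0,0,-1.49],[-0.041,0.386,0.131],1],[[0,0,-1.49],[-0.041,0.386,0.131],1]]'

```text
time_s: 4.55
tcp_pos: [498.7, -59.0, 170.5]
orientation: [3.141, 0.0, 1.484]
wrist_force: [-0.1, 0.7, 0.3]
width: 85.0
grasp_force: 0.0
```

```bash
python3 - <<'E'
from h import *
s,im=snap("p1"); print(s["tcp_pos"],s["orientation"],s["qpos"].round(2))
k3=load("w3")[1];k4=load("w4")[1]
print("pin",tri([(k3,[324.6,239.6]),(k4,[407.4,239.6])]).round(1),"tip",tri([(k3,[341,270.6]),(k4,[422,271])]).round(1))
print("board bottom",plane(k4,[[252,228],[332,270]],18).round(1).tolist())
print("corner tri",tri([(k3,[121,256]),(k4,[228,257])]).round(1))
E
```

```text
[498.72990158 -59.03291655 170.45846191] [3.14136786e+00 2.16123585e-04 1.48375945e+00] [ 0.59  0.46 -0.76  1.9   0.39  0.93 -0.44]
pin [492.7 219.1  24.5] tip [452.8 198.8  25.4]
board bottom [[506.1, 407.6, 18.0], [451.6, 309.8, 18.0]]
corner tri [503.6 411.9 122.7]
```

carry_out --deltas '[[[0,0,0],[0.02,0,-0.03],1],[[0,0,0],[0.04,0,-0.06],1],[[0,0,0],[0.04,0,-0.06],1],[[0,0,0],[0.04,0,-0.06],1],[[0,0,0],[0.04,0,-0.06],1]]'

```text
time_s: 5.1
tcp_pos: [501.8, -17.5, 229.7]
orientation: [-3.141, 0.001, 1.49]
wrist_force: [0.9, 0.0, -0.3]
width: 85.6
grasp_force: 0.0
```

```bash
python3 - <<'E'
from h import *
s,im=snap("p2"); print(s["tcp_pos"],s["orientation"])
a=[cv2.imread(f"pics/p{i}.png")[60:420,140:500] for i in (1,2)]
cv2.imwrite("pics/m3.png",cv2.resize(np.hstack(a),(800,400),interpolation=cv2.INTER_CUBIC))
E
```

```text
[501.7514234  -17.46983067 229.70511922] [-3.14070800e+00  8.53160494e-04  1.48961526e+00]
```

View pics/m3.png

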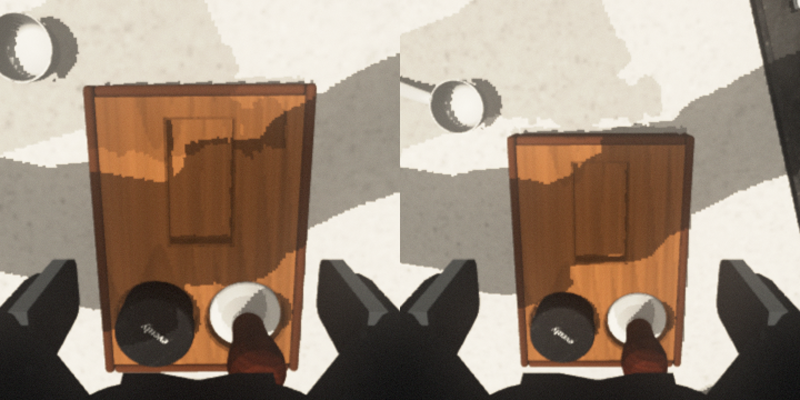

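```bash
python3 - <<'E'
from h import *
o=[]
for n,x0,y0 in(("p1",275,155),("p2",280,195)):
    g=cv2.cvtColor(load(n)[0],cv2.COLOR_RGB2LAB)[...,0]
    g=cv2.createCLAHE(4,(12,12)).apply(g)[y0:y0+130,x0:x0+87]
    o.append(cv2.resize(g,None,fx=4.6,fy=4.6,interpolation=cv2.INTER_CUBIC))
cv2.imwrite("pics/m4.png",np.hstack(o));print(o[0].shape)
E
```

```text
(598, 400)
```

View pics/m4.png

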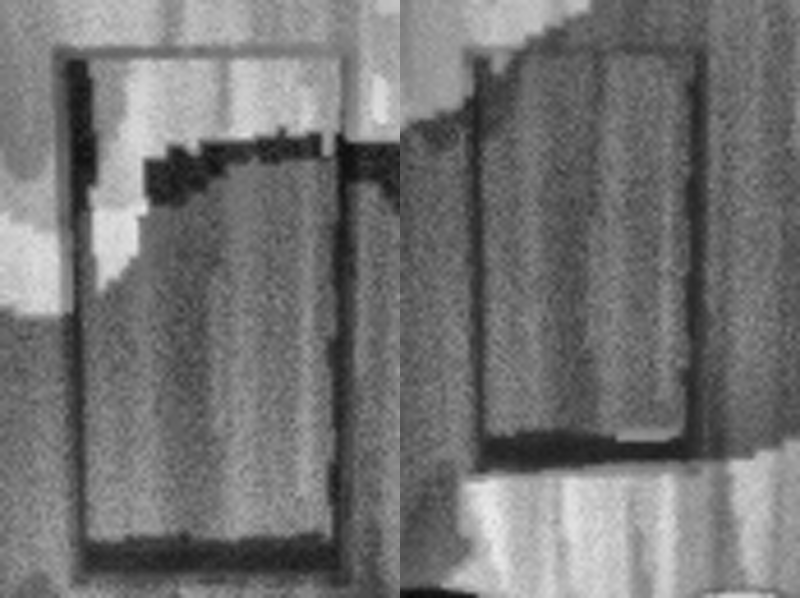

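The enhanced crops show the pocket with a thin rim line. Inner rim corners in the p1 crop are at about (66,57), (342,57), (346,572) and (80,572). In the p2 crop (minus 400) they're at about (74,52), (300,52), (298,468) and (76,470). I'll check the size and height against the text.

```bash
python3 - <<'E'
from h import *
k1=load("p1")[1];k2=load("p2")[1]
a=np.array([[66,57],[342,57],[340,572],[80,572]])/4.6+[275,155]
b=np.array([[76,54],[299,54],[294,468],[80,470]])/4.6+[280,195]
for k,q in((k1,a),(k2,b)):
    P=plane(k,q,28);print(P.round(1).tolist(),P.mean(0).round(1))
    print([np.linalg.norm(P[i]-P[i-1]).round(1) for i in range(4)])
    for i,j in((2,1),(3,0)):
        d=P[j]-P[i];print("yaw of long",np.arctan2(d[1],d[0]).round(4))
T=np.array([tri([(k1,x),(k2,y)]) for x,y in zip(a,b)]);print(T.round(1))
# caddy outline in p1/p2
for n in("p1","p2"):
    im,KT=load(n);hsv=cv2.cvtColor(im,cv2.COLOR_RGB2HSV).astype(int)
    m=((hsv[...,1]>100)&(hsv[...,2]>30)&((hsv[...,0]<25)|(hsv[...,0]>170)));m[:, :200]=0;m[:,440:]=0;m[330:]=0
    b_=blob(m);ys,xs=np.nonzero(b_);q=[]
    for v in (150,190,230,270) if n=="p1" else (190,220,250,290):
        r=np.nonzero(b_[v])[0];q+=[[r[0],v],[r[-1],v]]
    P=plane(KT,np.array(q,float),30);print(n,[(np.round((P[i]+P[i+1])/2,1)[:2].tolist(),np.linalg.norm(P[i]-P[i+1]).round(1)) for i in range(0,8,2)])
E
```

```text
[[479.4, -10.6, 28.0], [526.0, -14.6, 28.0], [519.7, -107.7, 28.0], [472.0, -103.6, 28.0]] [499.3 -59.1  28. ]
[np.float64(93.3), np.float64(46.8), np.float64(93.3), np.float64(47.9)]
yaw of long 1.5031
yaw of long 1.491
[[480.1, -10.7, 28.0], [527.0, -14.5, 28.0], [520.1, -108.8, 28.0], [471.9, -105.4, 28.0]] [499.8 -59.8  28. ]
[np.float64(95.0), np.float64(47.0), np.float64(94.5), np.float64(48.3)]
yaw of long 1.4979
yaw of long 1.4839
[[ 479.9  -10.5   29.6]
 [ 526.7  -15.    25.1]
 [ 519.2 -101.9   42.7]
 [ 474.9  -92.5   56.7]]
p1 [([503.6, 0.6], np.float64(157.5)), ([501.7, -30.0], np.float64(157.4)), ([499.0, -62.2], np.float64(157.2)), ([496.5, -96.5], np.float64(157.9))]
p2 [([503.6, 3.9], np.float64(157.1)), ([501.8, -25.2], np.float64(157.7)), ([499.4, -55.6], np.float64(157.3)), ([496.5, -98.4], np.float64(157.1))]
```

The pocket measures 47.5 x 94 mm, centred at (499.5, -59.4), yaw 1.495. Both views agree with each other and with the caddy outline. Now I'll hover over the board, aligned with it.

carry_out --deltas '[[[0,0,0.1],[0.05,-0.008,0],1],[[0,0,0.2],[0.1,-0.015,0],1],[[0,0,0.3],[0.15,-0.023,0],1],[[0,0,0.4],[0.2,-0.03,0],1],[[0,0,0.43],[0.25,-0.038,0],1],[[0,0,0.43],[0.3,-0.045,0],1],[[0,0,0.43],[0.35,-0.053,0],1],[[0,0,0.43],[0.374,-0.056,0],1],[[0,0,0.43],[0.374,-0.056,0],1],[[0,0,0.43],[0.374,-0.056,0],1],[[0,0,0.43],[0.374,-0.056,0],1]]'

```text
time_s: 6.25
tcp_pos: [477.4, 358.0, 229.5]
orientation: [3.141, 0.002, 1.058]
wrist_force: [0.1, -0.1, 0.2]
width: 85.4
grasp_force: 0.0
```

```bash
python3 - <<'E'
from h import *
s,im=snap("b1"); print(s["tcp_pos"],s["orientation"],s["qpos"].round(2))
g=im.max(2)
for th in (50,65,80):
    m=g<th;m[300:]=0;m[:,:220]=0;m[:,420:]=0
    b=blob(m);ys,xs=np.nonzero(b);print(th,b.sum(),xs.min(),xs.max(),ys.min(),ys.max())
    print([(v,np.nonzero(b[v])[0][[0,-1]].tolist()) for v in range(140,300,15) if b[v].any()])
E
```

```text
[477.36594075 357.98636207 229.50025079] [3.14118674e+00 2.07443659e-03 1.05760457e+00] [-0.26  0.52 -0.69  1.58  0.35  1.17 -1.54]
50 1 415 415 297 297
[]
65 510 310 320 157 223
[(170, [310, 319]), (185, [311, 319]), (200, [311, 320]), (215, [316, 320])]
80 1454 309 321 150 299
[(155, [310, 319]), (170, [309, 320]), (185, [310, 320]), (200, [311, 320]), (215, [311, 320]), (230, [312, 321]), (245, [312, 321]), (260, [313, 320]), (275, [313, 321]), (290, [314, 321])]
```

View pics/b1.png

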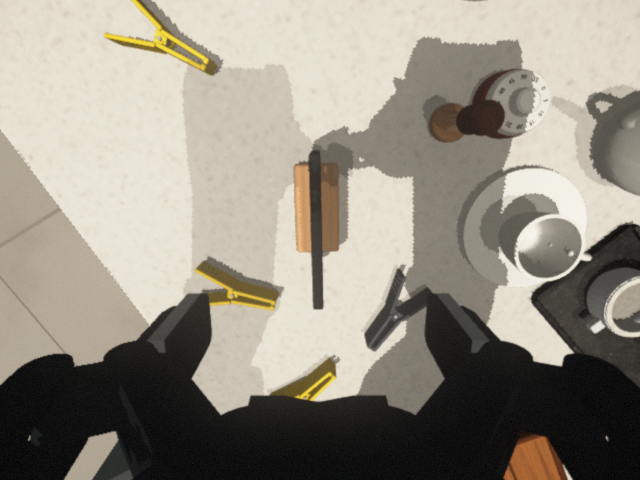

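The panel stands edge-on between the fingers, from (315,150) to (318,309). The foot is behind it at (295–340, 163–250). The dark clip is at (398,305), outside the descent path.

```bash
python3 - <<'E'
from h import *
d=np.load("pics/b1.npz");im,KT=load("b1");g=im.max(2)
m=g<80;m[330:]=0;m[:,280:350]&=True;m[:,:280]=0;m[:,350:]=0
b=blob(m);rows=np.arange(156,300)
c=np.array([np.nonzero(b[v])[0][[0,-1]].mean() for v in rows]);p=np.polyfit(rows,c,1)
v=np.nonzero(b.any(1))[0];print(v[0],v[-1])
uv=np.array([[np.polyval(p,y),y] for y in (v[0]-.5,v[-1]+.5)])
P=plane(KT,uv,123);print(P.round(1),np.linalg.norm(P[0]-P[1]),"yaw",np.arctan2(*(P[0]-P[1])[[1,0]]),"mid",P.mean(0))
R0=R.from_euler("xyz",d["orientation"]);print("tool frame mid",R0.inv().apply(P.mean(0)-d["tcp_pos"]))
hs=cv2.cvtColor(im,cv2.COLOR_RGB2HSV).astype(int);f=(hs[...,1]>100)&(hs[...,0]<22)&(hs[...,2]>60);f[:140]=0;f[270:]=0;f[:,:285]=0;f[:,:]&=True;f[:,350:]=0
ys,xs=np.nonzero(f);uv=np.array([[np.percentile(xs,.5),205],[np.percentile(xs,99.5),205],[316,np.percentile(ys,.3)],[316,np.percentile(ys,99.7)]]);Q=plane(KT,uv,18);print(uv,R0.inv().apply(Q-d["tcp_pos"]).round(1))
# final check: board edge triangulation of near end with w4
print("end tri",tri([(KT,[np.polyval(p,v[0]-.5),v[0]-.5]),(load("w4")[1],[228,257])]))
E
```

```text
150 307
[[504.  412.  123. ]
 [449.1 309.6 123. ]] 116.14041209821572 yaw 1.0787723665235416 mid [476.51956791 360.80734179 123.        ]
tool frame mid [  2.26297449  -2.16556128 106.49491529]
[[295. 205.]
 [337. 205.]
 [316. 164.]
 [316. 250.]] [[  4.7 -23.7 211.5]
 [  4.7  18.1 211.5]
 [ 44.7  -2.7 211.4]
 [-42.2  -2.8 211.6]]
end tri [503.57415627 411.56145974 124.70893957]
```

carry_out --deltas '[[[0,0,-0.021],[0.002,-0.002,0.03],1],[[0,0,-0.021],[0.002,-0.002,0.06],1],[[0,0,-0.021],[0.002,-0.002,0.09],1],[[0,0,-0.021],[0.002,-0.002,0.115],1],[[0,0,-0.021],[0.002,-0.002,0.13],1],[[0,0,-0.021],[0.002,-0.002,0.137],1],[[0,0,-0.021],[0.002,-0.002,0.137],1]]'

```text
time_s: 7.0
tcp_pos: [476.2, 362.0, 93.0]
orientation: [-3.141, 0.001, 1.08]
wrist_force: [0.1, 0.2, -0.1]
width: 85.1
grasp_force: 0.0
```

carry_out --deltas '[[[0,0,0],[0,0,0],0.4],[[0,0,0],[0,0,0],0.3],[[0,0,0],[0,0,0],0.2],[[0,0,0],[0,0,0],0.1],[[0,0,0],[0,0,0],0],[[0,0,0],[0,0,0],0],[[0,0,0],[0,0,0],0],[[0,0,0],[0,0,0],0],[[0,0,0],[0,0,0],0],[[0,0,0],[0,0,0],0]]' --squeeze 50

```text
time_s: 8.0
tcp_pos: [476.3, 362.6, 93.4]
orientation: [3.141, -0.0, 1.081]
wrist_force: [1.0, -1.2, 2.1]
width: 6.9
grasp_force: 51.4
```

The board is gripped at 51 N. Next I'll lift it and carry it over the pocket.

carry_out --deltas '[[[0,0,0],[0,0,-0.02],0],[[0,0,0],[0,0,-0.06],0],[[0,0,0],[0,0,-0.1],0],[[0,0,-0.02],[-0.02,0.012,-0.13],0],[[0,0,-0.06],[-0.055,0.033,-0.13],0],[[0,0,-0.11],[-0.095,0.058,-0.13],0],[[0,0,-0.16],[-0.135,0.082,-0.13],0],[[0,0,-0.21],[-0.175,0.106,-0.13],0],[[0,0,-0.26],[-0.215,0.131,-0.13],0],[[0,0,-0.31],[-0.255,0.155,-0.13],0],[[0,0,-0.36],[-0.295,0.179,-0.13],0],[[0,0,-0.4],[-0.33,0.2,-0.13],0]]'

```text
time_s: 9.2
tcp_pos: [496.2, -24.9, 222.7]
orientation: [-3.14, 0.0, 1.482]
wrist_force: [0.9, 0.8, -2.3]
width: 7.1
grasp_force: 50.7
```

carry_out --deltas '[[[0,0,-0.015],[-0.02,0.007,0.0],0],[[0,0,-0.015],[-0.035,0.005,0.01],0],[[0,0,-0.015],[-0.037,0.004,0.03],0],[[0,0,-0.015],[-0.037,0.004,0.05],0],[[0,0,-0.015],[-0.037,0.004,0.05],0],[[0,0,-0.015],[-0.037,0.004,0.05],0],[[0,0,-0.015],[-0.037,0.004,0.05],0]]'

```text
time_s: 9.9
tcp_pos: [498.2, -58.9, 174.0]
orientation: [3.141, -0.0, 1.497]
wrist_force: [0.1, -0.0, -2.7]
width: 7.5
grasp_force: 50.7
```

```bash
python3 - <<'E'
from h import *
a=[];
for i in range(4):
    s,im=snap(f"h{i}");a.append(np.r_[s["tcp_pos"],s["orientation"]])
a=np.array(a);print(a.round(3));print(s["wrist_force"],s["ft_torque"])
cv2.imwrite("pics/hs.png",read_camera("scene")[:,:,::-1])
o=np.median(a,0);st={"tcp_pos":o[:3],"orientation":[np.pi,0,o[5]]}
print(todelta(st,[499.6,-58.3,o[2]],[np.pi,0,1.495]))
E
```

```text
[[498.198 -58.916 174.01    3.141  -0.      1.497]
 [498.286 -59.144 174.122   3.14   -0.      1.497]
 [498.311 -59.327 174.116   3.14   -0.      1.496]
 [498.222 -59.493 174.049   3.14    0.      1.496]]
[ 0.48669546 -0.64555684 -3.65345731] [ 0.03531893 -0.0056454   0.00017513]
(array([ 0.    , -0.    ,  0.0015]), array([0.001 , 0.0013, 0.    ]))
```

View pics/h3.png

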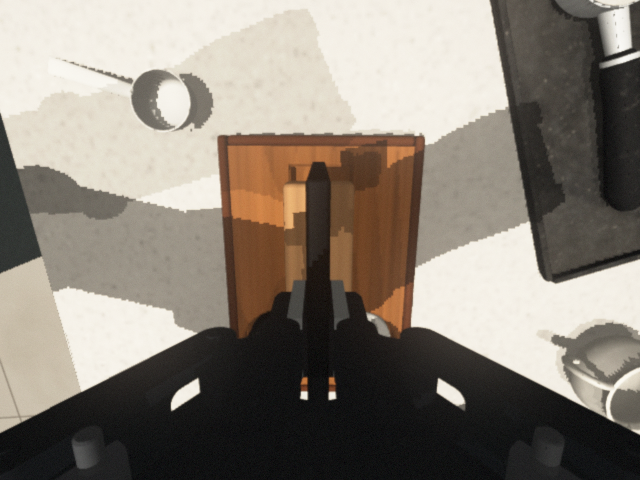

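The held board hangs straight. The foot's far end is at v≈182 (u 285–352), and the pocket's far rim is just visible at v≈165. I'll measure where the foot sits in the tool frame.

```bash
python3 - <<'E'
from h import *
d=np.load("pics/h3.npz");im,KT=load("h3")
R0=R.from_euler("xyz",d["orientation"])
hs=cv2.cvtColor(im,cv2.COLOR_RGB2HSV).astype(int)
for v in (200,215,255):print(v,im[v,278:292].max(1).tolist(),im[v,345:360].max(1).tolist())
for u in (297,338):print(u,im[170:195,u].max(1).tolist())
d0=np.r_[d["tcp_pos"]]
f=lambda uv,z:R0.inv().apply(plane(KT,np.array(uv,float),z)-d0).round(1).tolist()
zt=d0[2]-93.2+18
print(zt,"foot",f([[284,200],[353.5,200],[297,182]],zt),"top end",f([[318,162.5]],zt+105))
print("pocket expected in tool",R0.inv().apply(np.array([[499.5,-59.4,28]])-d0))
print("rim far",f([[300,165]],28))
E
```

```text
200 [185, 178, 178, 178, 184, 179, 204, 216, 223, 228, 230, 233, 233, 232] [105, 105, 110, 108, 114, 114, 109, 114, 105, 108, 107, 107, 108, 109, 108]
215 [202, 203, 202, 205, 204, 191, 204, 214, 221, 228, 231, 233, 234, 233] [105, 103, 105, 102, 103, 101, 100, 103, 101, 110, 106, 104, 102, 105, 110]
255 [111, 113, 111, 113, 116, 114, 113, 126, 136, 143, 150, 154, 156, 157] [147, 144, 146, 145, 137, 131, 124, 106, 95, 96, 98, 99, 106, 113, 111]
297 [166, 162, 164, 166, 163, 162, 161, 161, 165, 161, 143, 111, 107, 125, 164, 184, 198, 209, 216, 221, 217, 221, 219, 218, 219]
338 [88, 88, 90, 90, 88, 86, 85, 88, 88, 86, 89, 92, 96, 99, 104, 106, 106, 106, 110, 108, 106, 106, 107, 109, 106]
98.84881707444406 foot [[31.6, -21.9, 75.2], [31.6, 20.5, 75.2], [42.5, -13.8, 75.2]] top end [[59.6, -1.3, -29.8]]
pocket expected in tool [[  0.20145445   1.06967718 146.05038167]]
rim far [[48.2, -15.3, 146.0]]
```

carry_out --deltas '[[[0,0,0.001],[0.001,0.002,0.015],0],[[0,0,0.001],[0.001,0.002,0.03],0],[[0,0,0.001],[0.001,0.002,0.045],0],[[0,0,0.001],[0.001,0.002,0.048],0],[[0,0,0.001],[0.001,0.002,0.05],0],[[0,0,0.001],[0.001,0.002,0.052],0],[[0,0,0.001],[0.001,0.002,0.054],0],[[0,0,0.001],[0.001,0.002,0.056],0],[[0,0,0.001],[0.001,0.002,0.057],0],[[0,0,0.001],[0.001,0.002,0.057],0]]'

```text
time_s: 11.15
tcp_pos: [500.8, -58.3, 117.6]
orientation: [3.139, -0.0, 1.495]
wrist_force: [-2.2, 1.9, 8.3]
width: 6.9
grasp_force: 52.6
```

carry_out --deltas '[[[0,0,0],[0,0,0.001],0],[[0,0,0],[0,0,0.002],0],[[0,0,0],[0,0,0.002],0]]'

```text
time_s: 11.45
tcp_pos: [501.5, -57.1, 116.8]
orientation: [3.137, -0.001, 1.496]
wrist_force: [-4.0, 4.3, 19.8]
width: 7.3
grasp_force: 54.3
```

```bash
python3 - <<'E'
from h import *
s,im=snap("h5");print({k:np.round(s[k],2) for k in("tcp_pos","orientation","wrist_force","ft_torque","width")})
sc=read_camera("scene");cv2.imwrite("pics/hs2.png",sc[:,:,::-1])
d0=s["tcp_pos"];KT=cam("wrist",s)
a=cv2.resize(im[120:300,230:410],(540,540),interpolation=cv2.INTER_CUBIC)
b=cv2.resize(sc[200:280,330:440],None,fx=2.36,fy=2.36,interpolation=cv2.INTER_CUBIC)
c=np.zeros((540,800,3),np.uint8);c[:,:540]=a;c[:b.shape[0],540:540+b.shape[1]]=b[:, :260]
cv2.imwrite("pics/m5.png",c[:,:,::-1])
E
```

```text
{'tcp_pos': array([501.53, -57.07, 116.78]), 'orientation': array([ 3.14, -0.  ,  1.5 ]), 'wrist_force': array([-4.03,  4.34, 19.79]), 'ft_torque': array([ 0.37,  1.09, -0.15]), 'width': np.float64(7.3)}
```

View pics/m5.png

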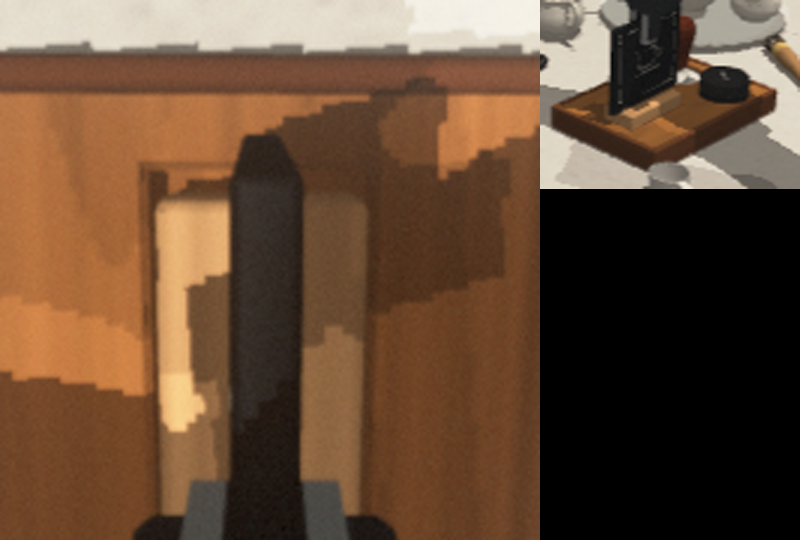

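The view shows the foot centred sideways (edges 155 and 368, rim 150 and 372 in the 3x crop). At the far end the foot stops at v≈197 and the rim is at v≈165, so the board sits too far toward -y and the near end catches. I'll work out the shift.

```bash
python3 - <<'E'
from h import *
d=np.load("pics/h5.npz");im,KT=load("h5");R0=R.from_euler("xyz",d["orientation"])
f=lambda uv,z:R0.inv().apply(plane(KT,np.array(uv,float),z)-d["tcp_pos"]).round(1)[:,:2].tolist()
U=lambda u,v:[230+u/3,120+v/3]
for u in(270,275,280,285,297,300,338,342):print(u,im[165:195,u].max(1).tolist())
for zb in (25,28):
  print("foot far",f([U(200,197),U(335,197)],zb+18),"L/R",f([U(155,350),U(368,350)],zb+18))
print("rim far",f([U(200,165),U(150,165)],28),"rim L/R",f([U(150,350),U(372,350)],28), "panel end",f([U(267,135)],25+123))
E
```

```text
270 [174, 172, 171, 169, 169, 169, 171, 171, 168, 168, 170, 167, 170, 166, 166, 169, 167, 167, 167, 171, 165, 167, 168, 171, 170, 168, 166, 165, 166, 168]
275 [173, 173, 173, 175, 174, 172, 170, 171, 163, 158, 161, 159, 160, 160, 157, 159, 157, 159, 165, 162, 168, 164, 162, 163, 163, 164, 163, 162, 161, 163]
280 [179, 179, 180, 180, 182, 179, 180, 178, 163, 136, 133, 120, 92, 89, 85, 83, 85, 86, 85, 83, 83, 87, 88, 87, 90, 87, 92, 90, 87, 90]
285 [185, 184, 185, 183, 183, 186, 188, 183, 174, 152, 149, 149, 128, 99, 98, 98, 96, 101, 94, 94, 103, 125, 163, 190, 201, 210, 226, 226, 224, 224]
297 [185, 186, 185, 183, 183, 184, 180, 179, 170, 151, 148, 162, 174, 174, 149, 101, 93, 95, 94, 100, 104, 123, 160, 183, 196, 209, 221, 220, 222, 220]
300 [184, 187, 181, 182, 186, 181, 185, 180, 173, 153, 151, 165, 183, 185, 159, 101, 94, 96, 97, 100, 105, 121, 166, 192, 206, 216, 227, 228, 226, 226]
338 [89, 90, 89, 85, 87, 83, 82, 87, 82, 79, 82, 83, 89, 87, 88, 87, 91, 84, 88, 93, 97, 97, 103, 103, 107, 107, 107, 105, 106, 107]
342 [88, 89, 88, 87, 86, 90, 81, 84, 85, 82, 79, 76, 85, 82, 84, 82, 83, 85, 86, 90, 95, 95, 97, 101, 106, 104, 102, 105, 105, 106]
foot far [[40.5, -14.0], [40.4, 13.0]] L/R [[8.9, -23.8], [8.8, 20.4]]
foot far [[40.8, -13.8], [40.8, 12.8]] L/R [[9.7, -23.5], [9.6, 20.1]]
rim far [[45.5, -14.8], [45.5, -25.3]] rim L/R [[4.9, -26.4], [4.9, 22.8]] panel end [[59.0, -1.0]]
```

carry_out --deltas '[[[0,0,0],[0,0,-0.004],0],[[0,0,0],[0,0,-0.008],0],[[0,0.015,0],[0,0,-0.01],0],[[0,0.03,0],[0,0,-0.01],0],[[0,0.03,0],[0,0,-0.01],0],[[0,0.03,0],[0,0,-0.01],0],[[0,0.03,0],[0,0,-0.01],0]]'

```text
time_s: 12.25
tcp_pos: [499.8, -59.0, 124.1]
orientation: [-3.141, -0.03, 1.495]
wrist_force: [-0.0, 0.1, -2.6]
width: 7.4
grasp_force: 50.9
```

```bash
cat > foot.py <<'E'
from h import *
import sys
s,im=snap(sys.argv[1]);KT=cam("wrist",s);R0=R.from_euler("xyz",s["orientation"])
print({k:np.round(s[k],3).tolist() for k in("tcp_pos","orientation","wrist_force","ft_torque")})
for u in(290,297,300):print(u,"v155+",im[155:200,u].max(1).tolist())
for u in(302,):pass
print("v235 L",im[235,270:295].max(1).tolist(),"R",im[235,340:365].max(1).tolist())
print("panel end u318",im[150:185,318].max(1).tolist())
E
python3 foot.py h6
```

```text
{'tcp_pos': [499.757, -59.045, 124.078], 'orientation': [-3.141, -0.03, 1.495], 'wrist_force': [-0.026, 0.145, -2.56], 'ft_torque': [-0.015, -0.052, 0.023]}
290 v155+ [176, 176, 174, 174, 177, 183, 183, 185, 185, 182, 185, 186, 184, 185, 184, 186, 185, 182, 175, 150, 149, 159, 158, 146, 148, 147, 146, 135, 117, 118, 149, 188, 206, 221, 228, 233, 232, 232, 234, 232, 232, 234, 234, 233, 234]
297 v155+ [180, 184, 182, 184, 184, 185, 186, 184, 183, 182, 182, 182, 183, 183, 181, 180, 183, 178, 165, 147, 149, 159, 164, 161, 165, 144, 98, 95, 102, 113, 137, 169, 188, 204, 214, 220, 220, 220, 218, 221, 220, 221, 219, 219, 219]
300 v155+ [186, 188, 184, 184, 185, 187, 187, 185, 185, 187, 185, 185, 182, 182, 185, 182, 182, 184, 173, 148, 148, 158, 145, 99, 93, 93, 92, 98, 107, 113, 144, 175, 197, 210, 218, 226, 226, 226, 226, 225, 226, 226, 227, 226, 226]
v235 L [204, 195, 189, 189, 193, 202, 207, 190, 179, 179, 180, 164, 143, 165, 205, 214, 222, 228, 231, 232, 232, 232, 230, 230, 227] R [103, 104, 106, 107, 106, 106, 107, 109, 104, 101, 99, 96, 79, 70, 81, 87, 95, 103, 111, 109, 108, 109, 104, 105, 106]
panel end u318 [106, 108, 148, 181, 183, 182, 183, 184, 181, 182, 183, 181, 166, 120, 61, 52, 51, 53, 47, 52, 51, 47, 45, 47, 49, 47, 46, 51, 49, 50, 54, 52, 55, 58, 58]
```

```bash
python3 - <<'E'
from h import *
d=np.load("pics/h6.npz");im,KT=load("h6")
t=d["tcp_pos"];ax=np.array([np.cos(1.495),np.sin(1.495),0]);ay=np.array([np.sin(1.495),-np.cos(1.495),0])
f=lambda u,v,z:[(lambda p:(round((p-t)@ax,1),round((p-t)@ay,1)))(plane(KT,[[u,v]],z)[0])]
print("foot far",f(297,185.7,48),"rim far",f(297,175.8,28),"panel end",f(318,163.2,154))
print("foot L,R",f(283.3,235,48),f(352.5,235,48))
print("pocket from p1/p2 measure",(np.array([499.5,-59.4,0])-t)[:2]@ax[:2],(np.array([499.5,-59.4,0])-t)[:2]@ay[:2])
E
```

```text
foot far [(np.float64(42.3), np.float64(-14.0))] rim far [(np.float64(47.1), np.float64(-15.1))] panel end [(np.float64(58.4), np.float64(-1.2))]
foot L,R [(np.float64(11.5), np.float64(-23.0))] [(np.float64(11.5), np.float64(20.5))]
pocket from p1/p2 measure -0.3729357303803711 -0.22898976990245545
```

carry_out --deltas '[[[0,0,0],[0.0027,0.0013,0],0],[[0,0,0],[0.0027,0.0013,0.003],0],[[0,0,0],[0.0027,0.0013,0.005],0],[[0,0,0],[0.0027,0.0013,0.007],0],[[0,0,0],[0.0027,0.0013,0.009],0],[[0,0,0],[0.0027,0.0013,0.01],0],[[0,0,0],[0.0027,0.0013,0.01],0]]'

```text
time_s: 13.0
tcp_pos: [501.3, -56.1, 114.2]
orientation: [-3.141, -0.03, 1.495]
wrist_force: [0.3, 0.7, -3.2]
width: 7.3
grasp_force: 50.9
```

It's in the pocket with no contact force. I'll lower further.

carry_out --deltas '[[[0,0,0],[0,0,0.002],0],[[0,0,0],[0,0,0.004],0],[[0,0,0],[0,0,0.005],0],[[0,0,0],[0,0,0.006],0],[[0,0,0],[0,0,0.006],0]]'

```text
time_s: 13.5
tcp_pos: [501.4, -55.9, 108.2]
orientation: [-3.141, -0.03, 1.495]
wrist_force: [0.6, 0.6, -2.5]
width: 7.0
grasp_force: 50.9
```

carry_out --deltas '[[[0,0,0],[0,0,0.0007],0],[[0,0,0],[0,0,0.0014],0],[[0,0,0],[0,0,0.002],0],[[0,0,0],[0,0,0.002],0]]'

```text
time_s: 13.9
tcp_pos: [501.8, -55.1, 107.7]
orientation: [3.14, -0.03, 1.495]
wrist_force: [-3.6, 2.2, 11.4]
width: 7.2
grasp_force: 53.2
```

carry_out --deltas '[[[0,0,0],[0,0,0.0007],0],[[0,0,0],[0,0,0.0012],0],[[0,0,0],[0,0,0.0012],0]]' --squeeze 25

```text
time_s: 14.2
tcp_pos: [502.1, -54.6, 107.4]
orientation: [3.139, -0.03, 1.496]
wrist_force: [-6.2, 1.5, 23.3]
width: 7.0
grasp_force: 54.8
```

carry_out --deltas '[[[0,0,0],[0,0,0],0.12],[[0,0,0],[0,0,0],0.15],[[0,0,0],[0,0,0],0.2],[[0,0,0],[0,0,0],0.3],[[0,0,0],[0,0,0],0.45],[[0,0,0],[0,0,0],0.6],[[0,0,0],[0,0,0],0.6]]'

```text
time_s: 14.9
tcp_pos: [501.4, -55.8, 105.1]
orientation: [-3.141, -0.03, 1.495]
wrist_force: [-0.0, -0.3, -1.0]
width: 51.1
grasp_force: 0.0
```

Released. I'll rise, level the tool and check the seating.

carry_out --deltas '[[[0,0,0],[0,0,-0.03],0.7],[[0,0,0],[0,0,-0.06],1],[[0,-0.03,0],[0,0,-0.1],1],[[0,-0.03,0],[0.004,0,-0.14],1],[[0,-0.03,0],[0.004,0,-0.14],1],[[0,-0.03,0],[0.004,0,-0.14],1]]'

```text
time_s: 15.5
tcp_pos: [501.7, -56.0, 245.8]
orientation: [3.14, 0.001, 1.495]
wrist_force: [0.4, 0.5, -1.0]
width: 85.6
grasp_force: 0.0
```

```bash
cat > chk.py <<'E'
from h import *
import sys
s,im=snap(sys.argv[1]);KT=cam("wrist",s);zt=float(sys.argv[2])
print(s["tcp_pos"].round(1),s["orientation"].round(3))
g=im.max(2);m=g<85;m[335:]=0;m[:100]=0;m[:,:285]=0;m[:,350:]=0
b=blob(m);v=np.nonzero(b.any(1))[0]
rows=np.arange(v[0]+6,v[-1]-15);c=np.array([np.nonzero(b[y])[0][[0,-1]] for y in rows]);w=c[:,1]-c[:,0]
k=w<np.median(w)+2;p=np.polyfit(rows[k],c[k].mean(1),1);print("v",v[0],v[-1],"w",w[::15])
uv=np.array([[np.polyval(p,y),y] for y in (v[0]-.5,v[-1]+.5)])
P=plane(KT,uv,zt);print(uv.round(1).tolist(),P.round(1).tolist(),"len",np.linalg.norm(P[0]-P[1]).round(1),"yaw",np.arctan2(*(P[0]-P[1])[[1,0]]).round(3),"mid",P.mean(0).round(1))
E
python3 chk.py c1 137
```

```text
[501.7 -56.  245.8] [3.140e+00 1.000e-03 1.495e+00]
v 152 334 w [10  9 10 11 10 10 10 10  9 36 36]
[[317.2, 151.5], [316.7, 334.5]] [[504.7, 3.3, 137.0], [493.7, -135.1, 137.0]] len 138.9 yaw 1.491 mid [499.2 -65.9 137. ]
```

carry_out --deltas '[[[0,0,0],[-0.02,0,-0.03],1],[[0,0,0],[-0.02,0,-0.06],1],[[0,0,0],[-0.02,0,-0.06],1],[[0,0,0],[-0.02,0,-0.06],1],[[0,0,0],[-0.02,0,-0.06],1]]'

```text
time_s: 16.05
tcp_pos: [499.1, -76.1, 303.6]
orientation: [-3.139, -0.0, 1.495]
wrist_force: [-0.7, 0.4, 0.1]
width: 85.5
grasp_force: 0.0
```

```bash
python3 chk.py c2 137
python3 - <<'E'
from h import *
# foot in c2: brightness of pale wood across row profile
im,KT=load("c2")
for v in (170,190,210,230):
    print(v,im[v,275:365,0].tolist())
E
```

```text
[499.1 -76.1 303.6] [-3.139 -0.     1.495]
v 251 303 w [22 28 27]
[[296.3, 250.5], [303.6, 303.5]] [[475.9, -102.9, 137.0], [478.0, -155.1, 137.0]] len 52.3 yaw 1.612 mid [ 476.9 -129.   137. ]
170 [208, 210, 209, 208, 201, 203, 203, 202, 199, 198, 198, 200, 206, 206, 205, 206, 205, 208, 208, 205, 159, 124, 109, 97, 108, 124, 140, 152, 158, 162, 156, 156, 148, 147, 149, 151, 132, 121, 112, 96, 64, 59, 58, 63, 58, 58, 54, 55, 57, 103, 140, 146, 149, 150, 149, 150, 148, 146, 146, 151, 149, 146, 137, 117, 93, 89, 99, 115, 113, 111, 111, 115, 113, 114, 116, 115, 117, 114, 117, 113, 113, 109, 111, 112, 114, 117, 116, 118, 122, 119]
190 [114, 117, 118, 118, 118, 117, 117, 114, 112, 114, 114, 113, 115, 118, 113, 118, 117, 119, 118, 115, 119, 115, 106, 90, 108, 110, 125, 146, 157, 159, 157, 152, 150, 148, 144, 146, 129, 115, 108, 89, 55, 42, 45, 41, 44, 42, 44, 42, 55, 125, 148, 148, 151, 150, 149, 145, 142, 147, 145, 149, 149, 140, 130, 101, 91, 90, 108, 111, 115, 109, 104, 112, 114, 115, 115, 118, 115, 115, 113, 111, 108, 110, 109, 104, 110, 110, 113, 119, 116, 113]
210 [118, 119, 117, 115
[... 161 characters left out ...]
125, 111, 108, 93, 54, 43, 42, 46, 41, 45, 43, 43, 65, 124, 144, 149, 150, 148, 147, 147, 148, 145, 149, 152, 148, 143, 118, 95, 91, 96, 102, 104, 101, 102, 110, 119, 117, 115, 113, 116, 116, 118, 114, 112, 110, 108, 108, 110, 106, 109, 105, 109, 111, 115]
230 [118, 118, 116, 112, 114, 117, 117, 112, 114, 113, 113, 110, 111, 108, 105, 109, 111, 106, 109, 111, 112, 115, 117, 121, 119, 118, 118, 119, 116, 116, 110, 110, 110, 108, 111, 111, 114, 113, 110, 90, 60, 46, 43, 45, 44, 39, 43, 46, 55, 99, 112, 113, 112, 110, 111, 109, 112, 115, 120, 119, 118, 107, 106, 109, 108, 109, 109, 105, 105, 100, 102, 112, 116, 117, 118, 115, 119, 115, 116, 114, 109, 112, 108, 110, 109, 110, 105, 108, 109, 114]
```

```bash
python3 - <<'E'
from h import *
K=[];E=[]
for n,(a,b) in(("c1",(308,328)),("c2",(310,328))):
    im,KT=load(n);g=im[:,a:b].max(2);m=g<75
    cnt=m.sum(1);v=np.nonzero(cnt>=7)[0]
    runs=np.split(v,np.nonzero(np.diff(v)>1)[0]+1);r=max(runs,key=len);print(n,r[0],r[-1],[len(x) for x in runs])
    rows=r[5:-25];c=np.array([np.nonzero(m[y])[0].mean()+a for y in rows]);p=np.polyfit(rows,c,1)
    uv=np.array([[np.polyval(p,y),y] for y in(r[0]-.5,r[-1]+.5)]);K.append(KT);E.append(uv)
    P=plane(KT,uv,137);print(uv.round(1).tolist(),P.round(1).tolist(),"len",np.linalg.norm(P[0]-P[1]).round(1),"yaw",np.arctan2(*(P[0]-P[1])[[1,0]]).round(3),"mid",P.mean(0).round(1))
    print(g[r[-1]-12:r[-1]+8].min(1))
for i in(0,1):print(tri([(K[0],E[0][i]),(K[1],E[1][i])]).round(1))
E
```

```text
c1 154 309 [156, 78]
[[317.4, 153.5], [316.7, 309.5]] [[504.7, 2.0, 137.0], [495.3, -113.8, 137.0]] len 116.2 yaw 1.49 mid [500.  -55.9 137. ]
[41 42 42 43 44 43 43 42 44 43 43 44 47 52 48 51 50 55 50 57]
c2 132 260 [1, 129, 78]
[[319.5, 131.5], [318.6, 260.5]] [[504.3, -2.2, 137.0], [495.2, -113.8, 137.0]] len 112.0 yaw 1.489 mid [499.8 -58.  137. ]
[42 44 44 46 43 45 47 43 45 44 48 48 55 74 61 51 51 48 47 49]
[ 5.046e+02 -2.000e-01  6.460e+01]
[ 495.3 -113.8  137. ]
```

```bash
python3 - <<'E'
from h import *
for n,us in(("c1",(300,304,330,334)),("c2",(303,307,329,333))):
    im,KT=load(n)
    for u in us:print(n,u,im[138:185,u,0].tolist())
    print("near",[im[240:300,u,0].tolist() for u in us[:1]])
    st=np.load(f"pics/{n}.npz");P=[[*(np.array([499.5,-59.4])+a*47*np.array([np.cos(1.495),np.sin(1.495)])),28] for a in(1,-1)]
    print("expected rim ends",proj(KT,np.array(P)).round(1).tolist())
E
```

```text
c1 300 [142, 124, 118, 105, 113, 117, 123, 122, 123, 111, 118, 149, 183, 186, 185, 183, 183, 183, 184, 183, 183, 180, 185, 184, 179, 168, 144, 140, 159, 205, 225, 232, 232, 233, 233, 233, 233, 234, 233, 233, 233, 240, 248, 248, 247, 248, 248]
c1 304 [223, 200, 127, 101, 113, 121, 125, 123, 120, 112, 117, 150, 178, 190, 185, 186, 185, 184, 184, 186, 187, 187, 186, 182, 183, 170, 151, 145, 151, 188, 209, 220, 222, 220, 222, 219, 221, 222, 221, 223, 223, 230, 239, 241, 241, 241, 241]
c1 330 [224, 201, 125, 99, 110, 116, 123, 121, 122, 109, 103, 108, 95, 98, 92, 92, 96, 95, 92, 90, 92, 97, 89, 92, 88, 90, 88, 92, 105, 110, 113, 114, 112, 128, 145, 151, 149, 151, 147, 147, 152, 148, 147, 146, 149, 149, 149]
c1 334 [222, 197, 123, 103, 111, 119, 121, 120, 108, 80, 81, 88, 98, 97, 91, 94, 98, 97, 96, 96, 92, 93, 92, 93, 94, 89, 87, 93, 104, 111, 110, 116, 127, 147, 151, 149, 151, 149, 148, 145, 149, 148, 150, 146, 151, 146, 149]
near [[156, 153, 157, 155, 156, 155, 154, 153, 152, 153, 155, 148, 134, 101, 81, 81, 95, 104, 104, 110, 113, 111, 112, 111, 112, 113, 110, 110, 114, 117, 111, 114, 
[... 750 characters left out ...]
, 116, 120, 128, 138, 150, 150, 151, 151, 151, 151, 153, 151, 149, 150, 151, 149, 149, 152, 150, 150, 150, 148, 149, 151, 147, 149, 150, 149, 148, 149]
c2 333 [94, 94, 93, 94, 90, 93, 99, 107, 111, 111, 116, 115, 114, 117, 115, 114, 110, 112, 116, 126, 142, 147, 146, 149, 148, 148, 148, 148, 149, 148, 145, 145, 146, 147, 151, 147, 147, 142, 147, 145, 150, 147, 151, 147, 145, 149, 148]
near [[119, 118, 116, 118, 121, 124, 162, 206, 208, 206, 204, 200, 186, 140, 82, 53, 44, 46, 44, 46, 49, 51, 54, 54, 59, 64, 65, 67, 68, 68, 68, 69, 67, 68, 67, 71, 69, 71, 72, 73, 74, 70, 71, 69, 75, 71, 71, 70, 72, 73, 71, 72, 71, 74, 69, 75, 74, 74, 74, 84]]
expected rim ends [[318.9, 143.9], [318.8, 225.4]]
```

The board is seated: its top corner triangulates to z = 137.0, the apparent length is 116.2 mm, and the foot lies inside the rim at both ends. On to the clip: I'll hover aligned over the tails.

carry_out --deltas '[[[0,0,0.1],[0.045,0,0],1],[[0,0,0.22],[0.09,-0.001,0],1],[[0,0,0.35],[0.135,-0.002,0],1],[[0,0,0.48],[0.18,-0.004,0.02],1],[[0,0,0.61],[0.225,-0.005,0.04],1],[[0,0,0.74],[0.265,-0.006,0.06],1],[[0,0,0.87],[0.295,-0.0065,0.08],1],[[0,0,1.0],[0.307,-0.0065,0.1],1],[[0,0,1.025],[0.307,-0.0065,0.104],1],[[0,0,1.025],[0.307,-0.0065,0.104],1],[[0,0,1.025],[0.307,-0.0065,0.104],1]]'

```text
time_s: 17.2
tcp_pos: [517.1, 229.4, 201.6]
orientation: [3.141, 0.0, 0.471]
wrist_force: [0.3, 0.3, -1.0]
width: 85.5
grasp_force: 0.0
```

```bash
cat > clip.py <<'E'
from h import *
import sys
s,im=snap(sys.argv[1]);KT=cam("wrist",s);R0=R.from_euler("xyz",s["orientation"])
print(s["tcp_pos"].round(1),s["orientation"].round(3),s["qpos"].round(2))
T=lambda uv,z:R0.inv().apply(plane(KT,np.array(uv,float),z)-s["tcp_pos"]).round(1)[:,:2]
hs=cv2.cvtColor(im,cv2.COLOR_RGB2HSV).astype(int)
m=(hs[...,2]<95)&(hs[...,1]<90);m[330:]=0;m[:60]=0;m[:,:235]=0;m[:,405:]=0
m=cv2.morphologyEx(m.astype(np.uint8),cv2.MORPH_CLOSE,np.ones((3,3)))
b=blob(m);v=np.nonzero(b.any(1))[0];print(b.sum(),v[0],v[-1])
for y in range(v[0],v[-1]+1,6):
    x=np.nonzero(b[y])[0];r=np.split(x,np.nonzero(np.diff(x)>1)[0]+1)
    print(y,[(int(k[0]),int(k[-1]),T([[k[0]-.5,y],[k[-1]+.5,y]],28).tolist()) for k in r])
E
python3 clip.py k1
```

```text
[517.1 229.4 201.6] [3.141 0.    0.471] [-0.07  0.48 -0.6   1.7   0.31  1.05 -1.87]
576 197 288
197 [(296, 297, [[17.9, -20.0], [17.9, -18.3]]), (337, 338, [[17.9, 16.2], [17.9, 18.0]])]
203 [(295, 299, [[12.5, -21.0], [12.5, -16.6]]), (335, 340, [[12.5, 14.5], [12.5, 19.8]])]
209 [(297, 301, [[7.1, -19.3], [7.1, -14.9]]), (333, 337, [[7.1, 12.8], [7.1, 17.2]])]
215 [(298, 303, [[1.7, -18.5], [1.7, -13.1]]), (331, 334, [[1.7, 11.1], [1.7, 14.6]])]
221 [(301, 305, [[-3.8, -15.9], [-3.8, -11.4]]), (329, 331, [[-3.8, 9.3], [-3.8, 12.0]])]
227 [(305, 307, [[-9.4, -12.3], [-9.4, -9.6]]), (326, 329, [[-9.4, 6.6], [-9.4, 10.3]])]
233 [(307, 310, [[-14.9, -10.6], [-14.9, -6.9]]), (323, 327, [[-14.9, 4.0], [-14.9, 8.5]])]
239 [(309, 311, [[-20.6, -8.8], [-20.6, -6.1]]), (317, 325, [[-20.6, -1.5], [-20.6, 6.7]])]
245 [(310, 313, [[-26.3, -7.9], [-26.3, -4.2]]), (321, 323, [[-26.3, 2.2], [-26.3, 4.9]])]
251 [(313, 313, [[-32.0, -5.2], [-32.0, -4.3]])]
257 [(313, 313, [[-37.8, -5.2], [-37.8, -4.3]])]
263 [(313, 313, [[-43.7, -5.2], [-43.7, -4.3]])]
269 [(314, 314, [[-49.6, -4.3], [-49.6, -3.4]])]
275 [(314, 314, [[-55.5, -4.3], [-55.5, -3.4]]), (319, 319, [[-55.5, 0.4], [-55.5, 1.3]])]
281 [(314, 319, [[-61.5, -4.3], [-61.5, 1.3]])]
287 [(315, 319, [[-67.6, -3.4], [-67.6, 1.3]])]
```

The clip lies between the fingers, axis aligned to within about 1 mm. Its hinge is at tool x ≈ -23, so I'll go 3 mm further along x for the 26 mm grasp, then descend.

carry_out --deltas '[[[0,0,0],[0.003,-0.0003,0.045],1],[[0,0,0],[0.003,-0.0003,0.09],1],[[0,0,0],[0.003,-0.0003,0.13],1],[[0,0,0],[0.003,-0.0003,0.16],1],[[0,0,0],[0.003,-0.0003,0.18],1],[[0,0,0],[0.003,-0.0003,0.192],1],[[0,0,0],[0.003,-0.0003,0.196],1],[[0,0,0],[0.003,-0.0003,0.196],1],[[0,0,0],[0.003,-0.0003,0.196],1]]' --squeeze 40

```text
time_s: 18.15
tcp_pos: [520.1, 232.5, 6.5]
orientation: [3.142, -0.002, 0.47]
wrist_force: [0.5, 0.9, 0.5]
width: 85.6
grasp_force: 0.0
```

```bash
python3 - <<'E'
from h import *
s,im=snap("k2");print(s["tcp_pos"].round(1),s["orientation"].round(3),s["wrist_force"].round(1))
hs=cv2.cvtColor(im,cv2.COLOR_RGB2HSV).astype(int)
KT=cam("wrist",s);R0=R.from_euler("xyz",s["orientation"])
T=lambda uv,z:R0.inv().apply(plane(KT,np.array(uv,float),z)-s["tcp_pos"]).round(1)[:,:2].tolist()
for v in (235,250,265,280,295):
    x=np.nonzero(im[v,225:415].max(1)<95)[0]+225;r=np.split(x,np.nonzero(np.diff(x)>1)[0]+1)
    print(v,[(int(k[0]),int(k[-1])) for k in r],T([[r[0][0],v],[r[-1][-1],v]],28))
E
```

```text
[520.1 232.5   6.5] [ 3.142e+00 -2.000e-03  4.700e-01] [0.5 0.9 0.5]Traceback (most recent call last):
  File "<stdin>", line 8, in <module>
IndexError: index 0 is out of bounds for axis 0 with size 0
```

carry_out --deltas '[[[0,0,0],[0,0,0.0015],0.7],[[0,0,0],[0,0,0.0015],0.5],[[0,0,0],[0,0,0.0015],0.4],[[0,0,0],[0,0,0.0015],0.3],[[0,0,0],[0,0,0.0015],0.2],[[0,0,0],[0,0,0.0015],0.1],[[0,0,0],[0,0,0.0015],0],[[0,0,0],[0,0,0.0015],0],[[0,0,0],[0,0,0.0015],0],[[0,0,0],[0,0,0.0015],0],[[0,0,0],[0,0,0.0015],0],[[0,0,0],[0,0,0.0015],0]]' --squeeze 40

```text
time_s: 19.4
tcp_pos: [520.6, 232.7, 5.2]
orientation: [3.141, -0.003, 0.47]
wrist_force: [1.3, -1.1, 11.0]
width: 15.7
grasp_force: 39.8
```

Squeezed to the stop. Lifting.

carry_out --deltas '[[[0,0,0],[0,0,-0.015],0],[[0,0,0],[0,0,-0.05],0],[[0,0,0],[0,0,-0.1],0],[[0,0,0],[0,0,-0.15],0],[[0,0,0],[0,0,-0.19],0],[[0,0,0],[0,0,-0.19],0],[[0,0,0],[0,0,-0.19],0]]'

```text
time_s: 20.1
tcp_pos: [519.5, 232.3, 194.5]
orientation: [3.141, -0.002, 0.47]
wrist_force: [0.1, -1.1, -0.8]
width: 15.8
grasp_force: 39.2
```

```bash
python3 - <<'E'
from h import *
s,im=snap("k3");print(s["tcp_pos"].round(1),s["orientation"].round(3),s["width"],s["grasp_force"],s["wrist_force"].round(1))
t=read_camera("top");cv2.imwrite("pics/t3.png",t[:,:,::-1]);sc=read_camera("scene");cv2.imwrite("pics/s3.png",sc[:,:,::-1])
g=im.max(2)
for v in range(270,400,10):
    print(v,''.join('#' if g[v,u]<60 else ('+' if g[v,u]<110 else '.') for u in range(230,410,2)))
E
```

```text
[519.5 232.3 194.5] [ 3.141e+00 -2.000e-03  4.700e-01] 15.803743351688635 39.2485249042511 [ 0.1 -1.1 -0.8]
270 ..........................................................................................
280 ..................................+++++...........++++....................................
290 ..........................+++++++++++++...........+++++++++++++...........................
300 .................+#++#++++++++++#++++++...........++++++++++++++++++++++..................
310 ...............+#######++++++++####++#+...........+++++###+++++++++####+++................
320 .............+############++++#####++##...........++++#####++++############+..............
330 ........+##############################...........##############################+.........
340 ###################################+++#...........+#######################################
350 ##################################++++#...........++++####################################
360 ##################################++++############+++++###################################
370 ##################################++++####+++++###+++++.##################################
380 #############################....+++++#++++#######+++++....+##############################
390 #############################...##++++##+++++++++++++++##...##############################
```

```bash
python3 - <<'E'
from h import *
d=np.load("pics/k3.npz");im,KT=load("k3");R0=R.from_euler("xyz",d["orientation"])
T=lambda uv,zt:R0.inv().apply(plane(KT,np.array(uv,float),d["tcp_pos"][2]-zt)-d["tcp_pos"]).round(1)[:,:2].tolist()
for u in(302,304,332,334):print(u,im[266:290,u].max(1).tolist())
for v in (355,365):print(v,im[v,290:345].max(1).tolist())
print(im[345:395,318].max(1).tolist())
for zt in(-23,-9,5):print(zt,T([[303,279],[318,279],[297.5,350],[338.5,350],[318,370]],zt))
# expected px of tips & tails
W=lambda p:d["tcp_pos"]+R0.apply(p)
print(proj(KT,np.array([W([16,0,-23]),W([-26,0,-23]),W([-68,14,-23]),W([-68,-14,5])])).round(0).tolist())
yaw=1.492;ax=np.array([np.cos(yaw),np.sin(yaw)]);E=np.array([505.5,1.])
for dist in(95,48):
    p=E+ax*dist;print(dist,p.round(1),todelta({"tcp_pos":d["tcp_pos"],"orientation":d["orientation"]},[*p,77],[np.pi,0,yaw]))
E
```

```text
302 [243, 245, 245, 244, 223, 109, 78, 82, 77, 76, 76, 77, 79, 77, 75, 78, 71, 76, 74, 76, 76, 74, 74, 76]
304 [244, 244, 245, 244, 227, 116, 81, 81, 79, 76, 72, 75, 77, 78, 70, 72, 77, 76, 75, 73, 72, 72, 74, 73]
332 [245, 244, 244, 241, 216, 109, 83, 77, 82, 84, 75, 79, 80, 76, 76, 79, 80, 75, 72, 77, 77, 73, 75, 71]
334 [244, 244, 244, 241, 221, 126, 83, 82, 81, 80, 82, 79, 79, 77, 82, 76, 75, 77, 74, 75, 75, 75, 75, 74]
355 [32, 34, 33, 36, 38, 29, 38, 60, 77, 79, 79, 81, 79, 71, 66, 53, 43, 70, 174, 232, 241, 242, 243, 244, 243, 244, 243, 242, 243, 242, 239, 232, 225, 215, 186, 148, 104, 73, 54, 55, 72, 77, 80, 82, 79, 77, 80, 74, 64, 44, 35, 35, 36, 38, 32]
365 [30, 34, 35, 31, 32, 31, 53, 71, 79, 78, 79, 78, 78, 73, 69, 52, 43, 42, 43, 46, 48, 46, 47, 44, 48, 48, 47, 47, 44, 46, 46, 49, 42, 46, 47, 46, 47, 45, 42, 54, 69, 78, 78, 80, 79, 76, 80, 72, 74, 96, 64, 37, 33, 33, 35]
[242, 243, 243, 243, 243, 242, 242, 242, 241, 243, 243, 229, 147, 59, 48, 47, 44, 48, 49, 46, 44, 50, 50, 61, 79, 86, 83, 79, 83, 83, 78, 82, 74, 49, 48, 44, 43, 51, 68, 88, 102, 106, 100, 101, 99, 98, 96, 83, 77, 84]
-23 [[17.8, -5.7], [17.8, -0.4], [-10.6, -8.0], [-10.6, 7.3], [-19.2, -0.3]]
-9 [[12.3, -6.3], [12.3, -0.3], [-19.5, -8.9], [-19.5, 8.3], [-29.1, -0.3]]
5 [[6.8, -6.9], [6.8, -0.3], [-28.3, -9.8], [-28.3, 9.2], [-38.9, -0.3]]
[[319.0, 284.0], [319.0, 385.0], [352.0, 472.0], [290.0, 421.0]]
95 [513.   95.7] (array([ 0.0015, -0.0014, -1.0225]), array([-0.0678,  0.1188,  0.1175]))
48 [509.3  48.9] (array([ 0.0015, -0.0014, -1.0225]), array([-0.0923,  0.1589,  0.1174]))
```

The clip is held centred, with its hinge 26–32 mm from the tool axis. The planned edge depth leaves margin either way. Next I'll move to the pre-insertion pose beyond the board's left edge.

carry_out --deltas '[[[0,0,-0.12],[-0.008,0.014,0],0],[[0,0,-0.26],[-0.016,0.028,0],0],[[0,0,-0.4],[-0.025,0.044,0.01],0],[[0,0,-0.54],[-0.034,0.06,0.02],0],[[0,0,-0.68],[-0.043,0.076,0.035],0],[[0,0,-0.82],[-0.052,0.092,0.055],0],[[0,0,-0.95],[-0.06,0.106,0.075],0],[[0,0,-1.0225],[-0.066,0.115,0.095],0],[[0,0,-1.0225],[-0.066,0.115,0.11],0],[[0,0,-1.0225],[-0.066,0.115,0.1175],0],[[0,0,-1.0225],[-0.066,0.115,0.1175],0],[[0,0,-1.0225],[-0.066,0.115,0.1175],0]]'

```text
time_s: 21.45
tcp_pos: [512.4, 100.6, 76.3]
orientation: [-3.141, -0.0, 1.493]
wrist_force: [-0.4, 0.6, -0.0]
width: 15.6
grasp_force: 39.3
```

```bash
python3 - <<'E'
from h import *
a=[]
for i in range(3):
    s,im=snap(f"q{i}");a.append(np.r_[s["tcp_pos"],s["orientation"]])
print(np.array(a).round(3),s["grasp_force"],s["width"],s["wrist_force"].round(1))
t=read_camera("top");sc=read_camera("scene");np.savez("pics/q_ext.npz",top=t,scene=sc)
g=im.max(2)
for v in range(340,480,7):
    print(v,''.join('#' if g[v,u]<60 else ('+' if g[v,u]<115 else '.') for u in range(270,370,1)))
# scene: region around the expected clip / board edge
S=cam("scene");T=cam("top")
o=np.median(a,0);ax=np.array([np.cos(o[5]),np.sin(o[5]),0])
for nm,C in(("scene",S),("top",T)):
    print(nm,"tip",proj(C,o[:3]+[0,0,9]-70*ax).round(1),"hinge",proj(C,o[:3]+[0,0,9]-29*ax).round(1),"edge top/mid",proj(C,[[505.5,1,137],[505.5,1,84]]).round(1).tolist())
E
```

```text
[[ 5.12449e+02  1.00579e+02  7.63100e+01 -3.14100e+00 -0.00000e+00
   1.49300e+00]
 [ 5.12689e+02  1.00577e+02  7.66880e+01  3.14100e+00 -1.00000e-03
   1.49300e+00]
 [ 5.12816e+02  1.00536e+02  7.68670e+01  3.14100e+00 -0.00000e+00
   1.49300e+00]] 39.280927777290344 15.801371595482157 [-0.4 -0.5 -0.5]
340 #####################################+....................+#########################################
347 #####################################+....................+#########################################
354 #####################################+....................+#########################################
361 ###########################++++++++##################################+##############################
368 ##########################+++++++++###########+#++#########+++######+.+#############################
375 ###################+######+++++++++######+++++++++++++++####+++++++#########+#######################
382 ##########################+++++++++##+++++++######+++++++++++++++++++###############################
389 ##########################+++++++++###++++++++++++++++++
[... 790 characters left out ...]
##############################################################################################
452 ####################################################################################################
459 ####################################################################################################
466 ####################################################################################################
473 ####################################################################################################
scene tip [[351.4 237.3]] hinge [[340.6 242. ]] edge top/mid [[359.5, 216.1], [358.8, 234.4]]
top tip [[341.1 244.7]] hinge [[325.2 244.5]] edge top/mid [[354.2, 240.7], [352.6, 244.7]]
```

```bash
python3 - <<'E'
from h import *
z=np.load("pics/q_ext.npz")
for n,r in(("scene",(205,262,325,395)),("top",(234,256,318,372))):
    g=z[n].max(2)
    print(n,r)
    for v in range(r[0],r[1]):print(v,''.join('#' if x<55 else('+' if x<100 else('-' if x<150 else '.')) for x in g[v,r[2]:r[3]]))
E
```

```text
scene (205, 262, 325, 395)
205 ######################--.---.---..........................-++##++-----
206 ######################-.......---........................-+#####+-----
207 ######################-.......---.....................-++#######++----
208 ######################-........---..................-+#########++++---
209 ######################-.........---..............-++########++#++-++++
210 ######################-..........----..........-+##############+++++++
211 ######################-..........------......-+########++#######++++++
212 ###################+++#...........------..-+###################+++++++
213 ###################+++#-............--+-+#########++############++++++
214 ####################+++..............++##########+##############++++++
215 ####################++-.............+###########################++++++
216 ####################+++-..........-##################################+
217 #####################+++-.........+##################################+
218 #####################++++-........+##################################+
219 ###################
[... 3824 characters left out ...]
################################+#+++++++++++######
245 +####################################++#++++++++######
246 ##############+##++#####################+++++++#######
247 ################++-++#####################++++########
248 ###############+++----.+##############################
249 ##+-----.--+###+++++--...++###########################
250 #-...........-++##++++.-.---##########################
251 +...............--+##++++-..+#########################
252 +...................-+###-..+#########################
253 +......................---..+####+####################
254 #...........................+##+++++##################
255 #+..........................+##+++++++################
```

The scene camera confirms the panel's left edge at (359,216–252), within a pixel of where I predicted it. Sliding the open jaws round the edge.

carry_out --deltas '[[[0,0,0],[-0.01,0.0005,0],0],[[0,0,0],[-0.02,0.0005,0],0],[[0,0,0],[-0.026,0.0005,0],0],[[0,0,0],[-0.032,0.0005,0],0],[[0,0,0],[-0.036,0.0005,0],0],[[0,0,0],[-0.04,0.0005,0],0],[[0,0,0],[-0.043,0.0005,0],0],[[0,0,0],[-0.045,0.0005,0],0],[[0,0,0],[-0.045,0.0005,0],0],[[0,0,0],[-0.045,0.0005,0],0]]'

```text
time_s: 22.7
tcp_pos: [509.5, 55.2, 76.3]
orientation: [3.142, -0.0, 1.492]
wrist_force: [-0.5, 0.5, -0.1]
width: 15.7
grasp_force: 39.3
```

```bash
python3 - <<'E'
from h import *
a=[]
for i in range(3):
    s,im=snap(f"r{i}");a.append(np.r_[s["tcp_pos"],s["orientation"]])
print(np.array(a).round(3)[:,[0,1,2,5]],s["grasp_force"],s["width"],s["wrist_force"].round(1),s["ft_torque"].round(2))
sc=read_camera("scene");g=sc.max(2)
for v in range(212,262):print(v,''.join('#' if x<55 else('+' if x<100 else('-' if x<150 else '.')) for x in g[v,325:395]))
o=np.median(a,0);ax=np.array([np.cos(o[5]),np.sin(o[5]),0]);ay=np.array([ax[1],-ax[0],0]);S=cam("scene")
tip=lambda l,sy,dz:o[:3]+[0,0,dz]-(32+l)*ax+sy*ay
print("front tip top/bot",proj(S,[tip(42,-17,22),tip(42,-17,-5),tip(0,-5,22),tip(0,-5,-5)]).round(1).tolist())
print("edge rel tool: along",(np.array([505.5,1])-o[:2])@ax[:2],"lat",(np.array([505.5,1])-o[:2])@ay[:2])
print("wrist: panel visible?",[''.join('#' if x<60 else '.' for x in im[v,285:352].max(1)) for v in (360,380,395,400)])
E
```

```text
[[509.468  55.185  76.264   1.492]
 [509.479  55.263  76.284   1.493]
 [509.466  55.291  76.271   1.493]] 39.27054226398468 16.011375847260105 [ 0.5  0.4 -0.5] [ 0.02  0.03 -0.05]
212 +++##############################+++++--..-+####################++++++
213 --+###############################+++++++#########++##############++++
214 --+################################+++++#########+################++++
215 ---+###########################++##+++++++########################++++
216 ..--+###++#####################--###++++++###########################+
217 ....-####++####################++#####++++###########################+
218 .....####.-####################+++#####++############################+
219 .....-###--##########################################################+
220 ......###++#########################################################++
221 ......+#############################################################++
222 ++-...+#############################################################+-
223 #####+#############################################################+..
224 ################
[... 2583 characters left out ...]
..........--+++++++++
259 ------------...-...-+++++++#######+#++++++----.............----+++++++
260 -----------.......------+++##++###++##+++++++----........-----++++++++
261 ------------......----...+++++++##+++++#+++++++----....------+++++++++
front tip top/bot [[368.7, 229.4], [368.3, 238.5], [354.7, 232.6], [354.4, 241.9]]
edge rel tool: along -54.407381820635585 lat 0.2863747591950414
wrist: panel visible? ['############.......################################################', '###.................###.........#############.........#........####', '###....#####........#####............#....###........#######....###', '##########################...............##########################']
```

The front jaw shows in front of the panel with its tip at (369,230–239), as predicted. The panel hasn't moved, there is no contact force, and the edge sits about 22 mm from the hinge and 0.3 mm off the clip's centre line. Handing in.

```bash
python3 -c "
from plant import *
print(sign_off())"
```

```text
the job is handed in; nothing more can be done
None
```

The board is seated in the caddy pocket and released, and the clip is held squeezed open in the air round the board's left edge with no contact force; I handed it in at about 23 s, with the rear jaw hidden from the cameras, so its clearance is inferred from the measured pose.

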